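# Spin a flywheel and brake it on the pointer

## Robot

A 6-joint arm with a two-finger parallel gripper is mounted at the origin on the work surface. World frame = base frame: x ahead of the robot, y to its left, z up, the work surface at z = 0. Lengths are in m, angles in rad, forces in N, time in s.
With the tool pointing down it reaches from about 0.3 to 0.875 m from the base axis. Payload 6.4 kg.
Tool frame: the origin (TCP) lies on the mounting face of the last link; the fingertips stand 173 mm ahead of it and the grasp point (between the pads) lies 155 mm ahead of it (ctrl.tip_reach is the distance from the TCP to the fingertips, in m); z points along the fingers, y is the line along which they close (so a half turn about z gives the same grasp; the last joint's range is limited). The gripper opens to 85 mm and grips with 20 to 120 N. Pads are 22 mm wide; open, the fingers measure 114 mm over their backs; the gripper's body (76 mm by 85 mm) begins 54 mm behind the grasp point. The pads swing forward as they close: fully open they stand 13 mm farther back than shut.
Start: joints at [-1.474, 0.181, 1.607, -0, 1.354, -0.206], TCP at [0.171, -0.549, 0.405] pointing down, gripper open.
Joint ranges: [-2.99, 2.99], [-0.89, 2.07], [0.3, 2.58], [-1.14, 4.28], [0, 2.63], [-3.12, 3.12]. Speed limits (rad/s): [2.57, 2.57, 3.01, 3.14, 3.14, 3.14].

## Interface

Orientations are given as a unit quaternion [w, x, y, z].
In Python, from bench import ctrl gives the robot as it stands.
- The arm moves only by the shell command python3 -m pendant 'ROWS'. ROWS is JSON, a list that holds one entry, the list of rows, each a list of 7 numbers: the opening, from 0 (shut) to 1 (fully open), then the shift along the tool's x, y, z in mm, then the turn, a rotation vector about the tool's x, y, z in rad. A call has 1 to 5 rows; each row is the pose to reach, as a shift and turn from the pose commanded when the call began, along the tool's axes at that moment; what a row does not reach only later rows make up. A row lasts 1/12 s, in which the tool goes at most 41.7 mm and 7.16 degrees, less where a joint would pass 70% of its speed; a pose out of reach is approached as far as the arm can. A call with a gripper value outside its range is refused whole. The fingers move at their own pace and stop on an object; the grip force is fixed at half the most. Time passes only in rows, so rows that repeat a pose let the fingers close. It gives the time, the measured TCP pose, the force, the opening and the grip force at its end, in the units of the state.
- ctrl.get_obs(): the state, without advancing time (a new reading comes with each control period).
- ctrl.camera(name): name is "side" or "top" or "wrist"; returns the picture (384x512x3 uint8, red, green, blue); there is no depth.
- ctrl.camera_params(name): a dict with "mtx" (3x3 intrinsics, pixels), "world_from_camera" (4x4, takes a point from camera to world coordinates); the wrist camera has in their place "tool_from_camera" (4x4, takes a point from camera to tool coordinates, whose origin is the TCP and whose axes are the flange's). Camera axes: x right, y down, z forward; pixel columns grow to the right and rows downward; lengths in m; the calibration is good to about 2 mm. A picture is of the moment at which its call begins: read the wrist's pose just before it. camera_params takes no time and is no camera call.
- ctrl.hand_in(): hands the job in; it is judged then, once.
Trained networks look in the newest picture that a camera, given by its name, has taken for a name from the list of things; names that differ only in an ending like _2 or _b are one class to them, and where a whole thing is asked for, a point or a joint stands for the part that bears it (a point fixed in the world has none). Each returns a list of dicts, best first, with "confidence" (0 to 1); they miss things now and then, are a little off and sometimes report something else, mostly with a low value. They report only what shows in the picture. A call takes as long as a camera call. They do not tell look-alikes from the thing itself.
- ctrl.boxes_of(camera, name): "point" ([column, row] as shares, 0 to 1, of the picture: columns of its width, rows of its height, amid what is visible of it).
The state is a dict: "time_s": time; "q": joint angles; "dq": joint speeds; "joint_efforts": joint torques, N m; "eef_pos": TCP position; "eef_rot": TCP orientation; "wrist_force": force on the tool from outside, world axes, zero at the start; "torque": the same for the moment, N m; "opening": opening from 0.0 (shut) to 1.0 (fully open); "grasp_force": force on a finger pad.
Only numpy, scipy, OpenCV 4.12 (cv2) and the standard library are available. Lean on these libraries where they do the work, as an engineer would, in place of code of your own. Each camera call takes 0.05 s, during which the arm holds its last target. There are 200 camera calls.

## Task

Check the bearing of the flywheel on its stand: flick its upright post with a fingertip so that the wheel spins counter-clockwise seen from above and runs freely, carrying the post past the fixed pointer at least twice. Then, before it runs down by itself, brake it with a fingertip on the disc so that it stops with the post in line with the pointer, no more than a post's width off, and draw back with the wheel at rest there. Once it has made its run, do not leave it standing anywhere else, and leave the other things on the bench where they are.

Things in the scene. Friction and masses are not known exactly. Their poses are not given: they have to be found in the camera images.
- flywheel (a joint): Turn angle of the flywheel, rad; grows counter-clockwise seen from above and keeps counting over whole turns. 0, 6.283, 12.566, ...: post in line with the pointer. Starts at rest between 0.7 and 5.2, so the second pass is at 12.566. No stops, nearly free bearing: the speed halves in about 5 to 9 s, and a flick of 2.5 to 4 rad/s runs down in 12 to 24 s.
- disc_centre (a point): On the axis, in the flat top face, of the level aluminium flywheel: 200 mm across, 14 mm thick, 0.6 kg, top 60 mm above the table. On top: brass hub 32 mm across, 11 mm high with its screw; six flat dark spots; the post. Sprung bearing: pressed from above it gives from about 3 N, 1.5 N per mm, to a hard stop at 6 mm. A light fingertip press stops it at once and, if moved, drags it along.
- post_top (a point): Centre of the top of the dark steel post fixed upright on the flywheel: 13 mm in diameter, 30 mm high (top 90 mm above the table), its axis 85 mm from the wheel's axis. The only tall thing on the disc: both the post to flick and the index mark.
- pointer_tip (a point): Tip of the fixed steel pointer, a level cone 22 mm long just outside the rim, pointing at the wheel's axis; the tip is 104 mm from the axis and 68 mm above the table. It is held by a steel upright 26 mm wide, 126 to 140 mm from the axis, its top 78 mm above the table.
- index_spot (a point): The point in line with the pointer, 85 mm from the wheel's axis and 90 mm above the table, where the top centre of the post belongs at the end. Fixed to the stand, no visible thing.
- valve_a: Bystander: small glass valve standing upright, 21 mm in diameter, 52 mm high; origin under its centre.
- valve_b: Bystander: a second such valve.
- capacitor: Bystander: yellow capacitor lying on its side, 44 mm thick, 58 mm long; origin under its centre.
- transformer: Bystander: small transformer, 65 x 66 x 48 mm; origin under its centre.
- driver: Bystander: screwdriver lying on the table, handle to its -x.
- tray: Bystander: black divided parts tray, 110 x 150 x 35 mm; origin under its centre.
- collar: Bystander: brass collar, 28 mm in diameter, 12 mm high; origin under its centre.
Not all that is in view belongs to the job. What is shaped like the part that bears flywheel but green or purple is not meant.

How it is judged:
On the way, in this order (a step that is already met when the one before it is completed fails the run):
1. the wheel has carried its post past the pointer twice and is still running freely, counter-clockwise at over 0.5 rad/s, with no finger on it (value of joint flywheel above 12.8 rad and velocity of joint flywheel above 0.5 rad/s and contact force between the fingers and flywheel below 0.05 N), for 0.3 s.
2. a fingertip on the wheel holds it stopped with the post in line with the pointer (within 13 mm) (horizontal distance between post_top and index_spot below 0.013 m and velocity of joint flywheel between -0.1 and 0.1 rad/s and contact force between the fingers and flywheel above 0.3 N), for 0.1 s.
At the end, for the whole second after the job is handed in: The post stands within 13 mm (its own width) of the point in line with the pointer, the wheel is at rest (under 0.03 rad/s), and no loose thing on the bench has moved by 20 mm (horizontal distance between post_top and index_spot below 0.013 m and velocity of joint flywheel between -0.03 and 0.03 rad/s and value of joint flywheel above 12.8 rad and distance of each of valve_a, valve_b, capacitor, transformer, driver, tray, collar from where it was at the start of the episode below 0.02 m); the robot touches nothing.
It fails at once if after its run the wheel stands still away from the pointer with the fingers drawn back (10 mm or more above the disc) (value of joint flywheel above 12.8 rad and velocity of joint flywheel between -0.01 and 0.01 rad/s and horizontal distance between post_top and index_spot above 0.013 m and contact force between the fingers and flywheel below 0.05 N and height (world z) of the grasp point above 0.09 m).
It fails at once if a loose thing on the bench is moved by 20 mm or more, or lifted (distance of any of valve_a, valve_b, capacitor, transformer, driver, tray, collar from where it was at the start of the episode above 0.02 m).
It also fails if it takes over 64 s, if anything falls off the work surface, if the arm or the gripper's body presses on something with over 40 N, if the wrist force passes 120 N, or if a joint passes its speed limit or range.

## Working session

There is one attempt and no reset: what is moved stays moved. The work goes in short steps, Python scripts to look and compute and a shell command to move; the robot and the scene stay as the last step left them, time stands still between calls to the robot, and variables do not carry over. Pictures are saved under pics/ and viewed, at most 10 in all, crops included, and the job is handed in when it is done.

```bash
mkdir -p pics; ls; cat > h.py <<'E'
import numpy as np, cv2
from bench import ctrl
from scipy.spatial.transform import Rotation as R
def snap(c,f=None):
    im=ctrl.camera(c)
    if f: cv2.imwrite('pics/'+f,cv2.cvtColor(im,cv2.COLOR_RGB2BGR))
    return im
def T(c):
    p=ctrl.camera_params(c)
    if c!='wrist': return np.array(p['mtx']),np.array(p['world_from_camera'])
    o=ctrl.get_obs(); M=np.eye(4); q=o['eef_rot']; M[:3,:3]=R.from_quat([q[1],q[2],q[3],q[0]]).as_matrix(); M[:3,3]=o['eef_pos']
    return np.array(p['mtx']),M@np.array(p['tool_from_camera'])
def ray(c,u,v,z):
    K,W=T(c); d=W[:3,:3]@np.linalg.inv(K)@[u,v,1]; o=W[:3,3]
    return o+d*(z-o[2])/d[2]
def proj(c,P):
    K,W=T(c); p=np.linalg.inv(W)@np.append(P,1); p=K@p[:3]; return p[:2]/p[2]
E
python3 - <<'E'
from h import *
o=ctrl.get_obs(); print(o)
a=snap('top','top.png'); 
for n in ['disc_centre','post_top','pointer_tip','flywheel']:
    try:
        for b in ctrl.boxes_of('top',n)[:3]: print(n,np.array(b['point'])*[512,384],b['confidence'])
    except Exception as e: print(n,e)
b=snap('side'); im=np.hstack([a,b]); 
cv2.imwrite('pics/side.png',cv2.cvtColor(b,cv2.COLOR_RGB2BGR))
E
```

```text
pics
{'time_s': 0.0, 'q': array([-1.47430399e+00,  1.81530542e-01,  1.60802546e+00, -1.44633518e-05,
        1.35375657e+00, -2.06306448e-01]), 'dq': array([-0.00094153,  0.00219494,  0.00030522,  0.00052613, -0.0012687 ,
        0.00030835]), 'joint_efforts': array([-1.03227380e-04, -4.44862354e+01, -3.51340699e+01, -4.02224859e-04,
        8.85483547e-03,  2.34084018e-05]), 'eef_pos': array([ 0.1714469 , -0.54857746,  0.40378134]), 'eef_rot': array([-8.59050178e-04,  9.88560386e-01,  1.50823156e-01,  4.01440420e-05]), 'wrist_force': array([ 0.42161244, -0.07338966,  0.32852347]), 'torque': array([-0.04510454, -0.00240846,  0.01533413]), 'grasp_force': 0.0, 'opening': 1.0021461256431308}
disc_centre [247.7056 177.216 ] 0.91
disc_centre [201.1136 274.2912] 0.72
disc_centre [331.52   224.9856] 0.69
post_top [250.6752 176.7936] 0.82
post_top [198.912  271.4112] 0.79
post_top [335.9232 223.6032] 0.71
pointer_tip [108.288 249.216] 0.78
pointer_tip [200.192  274.0992] 0.68
pointer_tip [333.1072 224.7168] 0.62
flywheel [109.8752 248.7936] 0.79
flywheel [332.6976 222.912 ] 0.72
flywheel [196.7104 277.2096] 0.62
```

View pics/top.png

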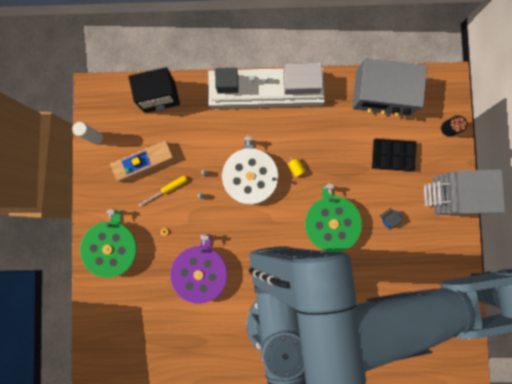

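View pics/side.png

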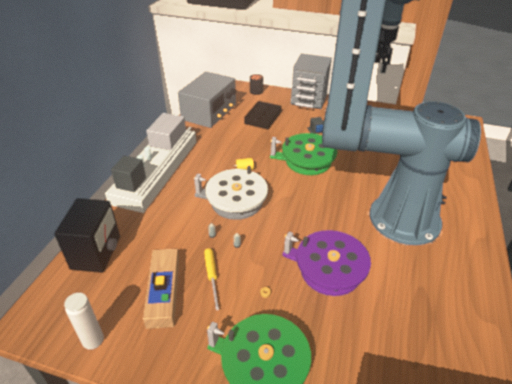

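The candidates in the top view are the white/aluminium wheel at (250,176), green ones at (108,249) and (333,223), and a purple one at (199,275). The white one is meant, because green and purple are excluded. Next I'll confirm it in an enlarged crop.

```bash
python3 - <<'E'
from h import *
a=snap('top'); b=snap('side')
c=np.hstack([cv2.resize(a[120:220,190:320],None,fx=3.0,fy=3.0,interpolation=2),cv2.resize(b[155:255,180:310],None,fx=3.0,fy=3,interpolation=2)])
cv2.imwrite('pics/crop.png',cv2.cvtColor(c,cv2.COLOR_RGB2BGR)); print(c.shape)
for u,v in [(250,176),(249,142),(274,178)]: print(ray('top',u,v,.06))
print(T('top'))
E
```

```text
(300, 780, 3)
[0.53197458 0.0847523  0.06      ]
[0.65507786 0.08529189 0.06      ]
[ 0.52255102 -0.00077355  0.06      ]
(array([[433.84137444,   0.        , 250.47956182],
       [  0.        , 433.84137444, 190.57698319],
       [  0.        ,   0.        ,   1.        ]]), array([[-0.02493367, -0.99651769,  0.07956642,  0.35657496],
       [-0.99963387,  0.02568986,  0.00849428,  0.07120126],
       [-0.01050875, -0.07932549, -0.99679338,  1.60202883],
       [ 0.        ,  0.        ,  0.        ,  1.        ]]))
```

View pics/crop.png

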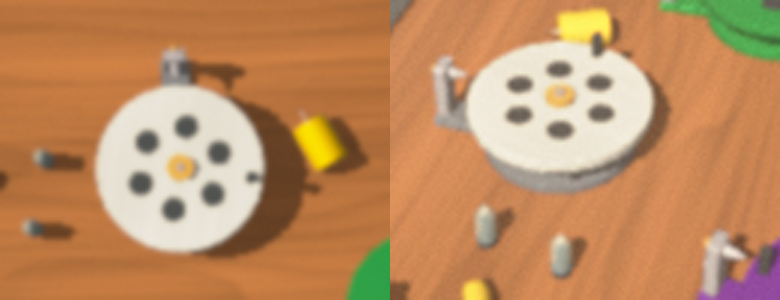

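The crop confirms the aluminium wheel. Its pointer is at crop (175,68), the post is on the right at (253,178), and the yellow capacitor sits just outside at (318,143). The two valves are on the left.

```bash
python3 - <<'E'
from h import *
for c,box in [('top',(140,215,215,285)),('side',(160,225,195,275))]:
    a=snap(c); r0,r1,c0,c1=box
    m=np.zeros(a.shape[:2],np.uint8); s=a[r0:r1,c0:c1].astype(int)
    m[r0:r1,c0:c1]=((s.min(2)>165)&(s.max(2)-s.min(2)<50))*255
    cs=max(cv2.findContours(m,0,1)[0],key=cv2.contourArea); h=cv2.convexHull(cs)[:,0]
    P=np.array([ray(c,u,v,.06)[:2] for u,v in h])
    A=np.c_[2*P,np.ones(len(P))]; x=np.linalg.lstsq(A,(P**2).sum(1),rcond=None)[0]
    print(c,x[:2],np.sqrt(x[2]+x[:2]@x[:2]), len(h))
print('post',ray('top',274.3,179.3,.088),'ptr body top',ray('top',248.5,137,.078), 'ptr tip', ray('top',249,147,.068))
print('hub',ray('top',250.2,175.5,.071),'cap',ray('top',296,167,.022),'valves',ray('top',204,172.5,.05),ray('top',201,196,.05))
o=ctrl.get_obs();q=o['eef_rot'];print(R.from_quat([q[1],q[2],q[3],q[0]]).as_matrix().round(3))
print(np.array(ctrl.camera_params('wrist')['tool_from_camera']).round(3))
E
```

```text
top [0.53363899 0.08662084] 0.09803580982186857 30
side [0.53210853 0.09664662] 0.10165985406066623 31
post [ 5.14928631e-01 -3.83640731e-04  8.80000000e-02] ptr body top [0.66964937 0.0864623  0.078     ] ptr tip [0.6354369  0.08566517 0.068     ]
hub [0.53248975 0.08390142 0.071     ] cap [ 0.56506324 -0.08430345  0.022     ] valves [0.55013215 0.25030688 0.05      ] [0.46551689 0.26247989 0.05      ]
[[ 0.955  0.298 -0.   ]
 [ 0.298 -0.955  0.   ]
 [ 0.    -0.    -1.   ]]
[[ 0.001 -0.957 -0.29   0.073]
 [ 1.     0.001 -0.001  0.   ]
 [ 0.002 -0.29   0.957  0.031]
 [ 0.     0.     0.     1.   ]]
```

```bash
python3 -m pendant '[[[0,80,-80,0,0,0,0.1],[0,110,-110,0,0,0,0.2],[0,140,-140,0,0,0,0.3],[0,165,-165,0,0,0,0.302],[0,190,-190,0,0,0,0.302]]]'; python3 - <<'E'
from h import *
o=ctrl.get_obs();q=o['eef_rot'];M=R.from_quat([q[1],q[2],q[3],q[0]]).as_matrix();print(M.round(3))
print(M.T@(np.array([.448,0,.243])-o['eef_pos'])*1000, o['opening'])
E
```

```text
time_s: 0.92
eef_pos: [0.2685, -0.3626, 0.4047]
eef_rot: [0.0, 1.0, -0.0, 0.0]
wrist_force: [1.2, 0.4, 0.1]
opening: 0.297
grasp_force: 0.0
[[ 1.    -0.001  0.   ]
 [-0.001 -1.    -0.   ]
 [ 0.     0.    -1.   ]]
[ 179.22540603 -362.72130955  161.63215501] 0.2973463241135408
```

```bash
python3 -m pendant '[[[0,18,-36,0,0,0,0],[0,36,-72,0,0,0,0],[0,54,-108,0,0,0,0],[0,72,-144,0,0,0,0],[0,90,-180,0,0,0,0]]]'; python3 -m pendant '[[[0,18,-36,20,0,0,0],[0,36,-72,40,0,0,0],[0,54,-108,50,0,0,0],[0,72,-144,60,0,0,0],[0,89,-180,70,0,0,0]]]';  python3 - <<'E'
from h import *
o=ctrl.get_obs();q=o['eef_rot'];M=R.from_quat([q[1],q[2],q[3],q[0]]).as_matrix();print(M.round(3))
print(M.T@(np.array([.448,0,.243])-o['eef_pos'])*1000, o['opening'])
print(T('wrist')); snap('wrist','w1.png')
for n in ['post_top','pointer_tip','disc_centre']:
    for b in ctrl.boxes_of('wrist',n)[:2]:
        u=np.array(b['point'])*[512,384]; print(n,u,b['confidence'],ray('wrist',*u,.09 if n=='post_top' else .06 if n[0]=='d' else .068))
E
```

```text
time_s: 1.33
eef_pos: [0.3583, -0.1824, 0.4051]
eef_rot: [0.0, 1.0, 0.0, 0.001]
wrist_force: [1.9, -0.7, 0.4]
opening: 0.001
grasp_force: 0.0
time_s: 1.75
eef_pos: [0.4451, -0.0069, 0.3358]
eef_rot: [0.0, 1.0, 0.0, 0.0]
wrist_force: [1.1, -1.3, -0.5]
opening: 0.001
grasp_force: 0.0
[[ 1.     0.001  0.001]
 [ 0.001 -1.    -0.   ]
 [ 0.001  0.    -1.   ]]
[ 2.84227966 -6.91055245 92.79084013] 0.0009130212155540752
(array([[281.21780756,   0.        , 252.26366505],
       [  0.        , 281.21780756, 193.20665201],
       [  0.        ,   0.        ,   1.        ]]), array([[ 1.42977045e-03, -9.57282742e-01, -2.89149975e-01,
         5.18291903e-01],
       [-9.99998589e-01, -1.62378618e-03,  4.31105189e-04,
        -7.19049462e-03],
       [-8.82207291e-04,  2.89148950e-01, -9.57283713e-01,
         3.04608761e-01],
       [ 0.00000000e+00,  0.00000000e+00,  0.00000000e+00,
         1.00000000e+00]]))
post_top [444.8256 259.6992] 0.88 [ 0.39558339 -0.1679696   0.09      ]
post_top [137.6768  89.0112] 0.78 [0.53007613 0.07884813 0.09      ]
pointer_tip [138.8032  88.512 ] 0.75 [0.53147236 0.0839794  0.068     ]
pointer_tip [ 26.624  316.4928] 0.67 [0.31345044 0.2217248  0.068     ]
disc_centre [446.6176 257.0112] 0.83 [ 0.37954979 -0.19758322  0.06      ]
disc_centre [142.1824  88.2048] 0.67 [0.53257464 0.08246965 0.06      ]
```

View pics/w1.png

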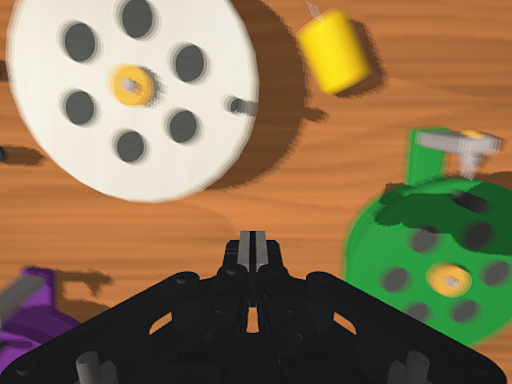

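The wheel is at upper left with its hub at (134,85), and the post stands near (236,103), almost straight under the camera. The capacitor is at (338,52), clear of the push line. Next I'll go down behind the post.

```bash
python3 -m pendant '[[[0,0,-9,35,0,0,0],[0,0,-9,70,0,0,0],[0,0,-9,93,0,0,0],[0,0,-9,93,0,0,0]]]'; python3 - <<'E'
from h import *
o=ctrl.get_obs();print(o['eef_pos'],o['wrist_force'])
snap('wrist','w2.png')
E
```

```text
time_s: 2.28
eef_pos: [0.4422, -0.0008, 0.2393]
eef_rot: [-0.001, 1.0, -0.001, -0.004]
wrist_force: [-1.3, 0.4, 0.2]
opening: -0.004
grasp_force: 0.0
[ 0.44219816 -0.0008239   0.2393021 ] [-1.34945817  0.40607387  0.22438042]
```

View pics/w2.png

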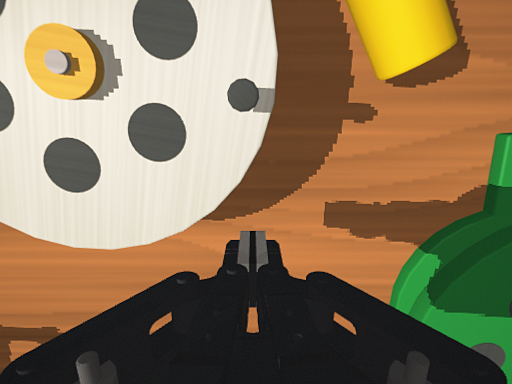

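The post at (243,95) is straight ahead of the shut fingertip at (252,235), so I'll flick it now.

```bash
python3 -m pendant '[[[0,23,-2,-3,0,0,0],[0,46,-2,-3,0,0,0],[0,69,-2,-3,0,0,0],[0,92,-2,-3,0,0,0],[0,100,-2,-10,0,0,0]]]'; python3 -m pendant '[[[0,0,0,-30,0,0,0],[0,-10,0,-50,0,0,0],[0,-40,-10,-50,0,0,0],[0,-70,-20,-50,0,0,0]]]';python3 - <<'E'
from h import *
for i in range(6):
    t=ctrl.get_obs()['time_s']; a=snap('side'); 
    if i%5==0: cv2.imwrite(f'pics/s{i}.png',cv2.cvtColor(a,cv2.COLOR_RGB2BGR))
    c=a[155:255,180:310]; L=np.hstack([L,c]) if i%3 else c
    if i==2: L1=L
    print(t)
cv2.imwrite('pics/strip.png',cv2.cvtColor(cv2.resize(np.vstack([L1,L]),None,fx=2,fy=2),cv2.COLOR_RGB2BGR))
E
```

```text
time_s: 2.75
eef_pos: [0.5475, 0.0005, 0.2554]
eef_rot: [0.0, 1.0, -0.001, 0.002]
wrist_force: [-0.8, -1.1, 0.1]
opening: 0.002
grasp_force: 0.0
time_s: 3.08
eef_pos: [0.4752, 0.0209, 0.307]
eef_rot: [0.001, 1.0, -0.001, 0.003]
wrist_force: [-0.2, 0.2, -0.2]
opening: 0.002
grasp_force: 0.0
3.0833
3.1333
3.1833
3.2333
3.2833
3.3333
```

View pics/strip.png

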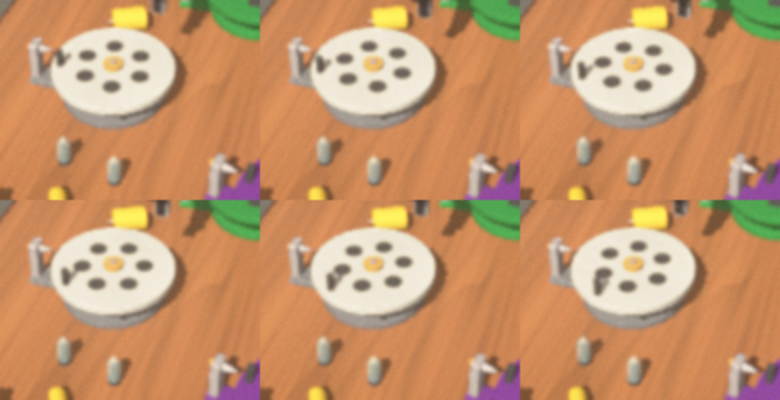

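The strip shows the post passing the pointer on the left and moving toward the camera, so the wheel is turning counter-clockwise and the finger is clear. I'll go to a hover inside the post's circle and track the angle from the side camera.

```bash
cat >> h.py <<'E'
C=np.array([.533,.0855])
TH=np.radians(np.arange(0,360,2))
def ang(im):
    g=cv2.cvtColor(im,cv2.COLOR_RGB2GRAY); K,W=T('side'); V=np.linalg.inv(W); s=0
    for r,z in [(.08,.062),(.085,.062),(.09,.062),(.085,.072)]:
        P=np.c_[C[0]+r*np.cos(TH),C[1]+r*np.sin(TH),np.full(TH.size,z)]@V[:3,:3].T+V[:3,3]
        p=P@K.T; p=(p[:,:2]/p[:,2:]).astype(np.float32)
        s=s+cv2.remap(g,p[:,:1],p[:,1:],1)[:,0].astype(float)/4
    i=s.argmin(); return np.degrees(TH[i]),s[i],np.median(s)
E
python3 -m pendant '[[[0,6,-33,0,0,0,0],[0,13,-65,0,0,0,0],[0,13,-65,30,0,0,0],[0,13,-65,55,0,0,0],[0,13,-65,55,0,0,0]]]'; python3 - <<'E'
from h import *
for f in ['s0','s5']: print(ang(cv2.cvtColor(cv2.imread(f'pics/{f}.png'),4)))
for i in range(12):
    t=ctrl.get_obs()['time_s']; a=snap('side'); print(t,ang(a))
cv2.imwrite('pics/hov.png',cv2.cvtColor(a,cv2.COLOR_RGB2BGR))
o=ctrl.get_obs();print(o['eef_pos'],o['wrist_force'])
E
```

```text
time_s: 3.8
eef_pos: [0.4864, 0.0873, 0.2442]
eef_rot: [-0.0, 1.0, 0.001, -0.004]
wrist_force: [-1.5, -0.6, -1.3]
opening: 0.001
grasp_force: 0.0
(np.float64(14.0), np.float64(112.5), np.float64(230.875))
(np.float64(68.0), np.float64(109.0), np.float64(232.0))
3.8 (np.float64(258.0), np.float64(62.75), np.float64(228.375))
3.85 (np.float64(258.0), np.float64(62.5), np.float64(228.375))
3.9 (np.float64(258.0), np.float64(62.25), np.float64(228.5))
3.95 (np.float64(260.0), np.float64(64.0), np.float64(228.5))
4.0 (np.float64(260.0), np.float64(63.0), np.float64(229.625))
4.05 (np.float64(260.0), np.float64(62.0), np.float64(229.75))
4.1 (np.float64(260.0), np.float64(63.5), np.float64(230.375))
4.15 (np.float64(260.0), np.float64(65.0), np.float64(230.125))
4.2 (np.float64(260.0), np.float64(65.25), np.float64(230.25))
4.25 (np.float64(260.0), np.float64(66.0), np.float64(230.0))
4.3 (np.float64(260.0), np.float64(65.0), np.float64(229.625))
4.35 (np.float64(258.0), np.float64(64.5), np.float64(229.75))
[0.48769036 0.08703196 0.24848783] [-1.1305358   0.11973373 -1.04877213]
```

View pics/hov.png

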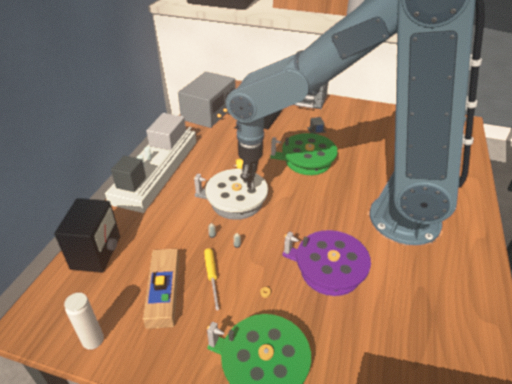

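The gripper hides about 230–290° in the side view; the pointer side on the left at (200,185) is visible. I'll search only the visible sector.

```bash
sed -i 's/^TH=.*/TH=np.radians(np.arange(-50,170,1))/' h.py; python3 - <<'E'
from h import *
for i in range(28):
    t=ctrl.get_obs()['time_s']; a=snap('side'); r=ang(a)
    if r[1]<170: print(round(t,3),*[round(float(x)) for x in r])
o=ctrl.get_obs();print(o['time_s'],o['eef_pos'],o['wrist_force'])
E
```

```text
4.55 -48 111 231
4.6 -39 112 231
4.65 -30 114 231
4.7 -21 115 231
4.75 -13 114 232
4.8 -4 116 231
4.85 5 116 231
4.9 13 111 230
4.95 20 105 231
5.0 30 108 231
5.05 42 109 231
5.1 50 108 231
5.15 60 106 231
5.2 69 104 231
5.25 79 103 231
5.3 87 104 231
5.35 96 105 232
5.4 106 106 232
5.45 114 106 232
5.5 123 110 231
5.55 131 110 231
5.6 140 114 230
5.65 149 118 230
5.7 158 118 230
5.75 169 116 230
5.8 [0.48754212 0.08713003 0.24800408] [-0.14587168  0.00176631  0.8285193 ]
```

Step 1's condition is now met: the second pass was at about t=4.83 s, at about 3.2 rad/s. I'll let it slow a little with the finger hovering, then predict the pass.

```bash
python3 -m pendant '[[[0,0,0,6,0,0,0],[0,0,0,6,0,0,0],[0,0,0,6,0,0,0],[0,0,0,6,0,0,0],[0,0,0,6,0,0,0]]]' >/dev/null
for i in 1 2 3 4; do python3 -m pendant '[[[0,0,0,0,0,0,0],[0,0,0,0,0,0,0],[0,0,0,0,0,0,0],[0,0,0,0,0,0,0],[0,0,0,0,0,0,0]]]' >/dev/null; done; python3 - <<'E'
from h import *
for i in range(50):
    t=ctrl.get_obs()['time_s']; a=snap('side'); r=ang(a)
    if r[1]<170: print(round(t,3),*[round(float(x)) for x in r[:2]])
    if r[1]<170 and r[0]>70: break
o=ctrl.get_obs();print(o['time_s'],o['eef_pos'],o['wrist_force'])
E
```

```text
7.883 138 111
7.9333 [0.48754861 0.08712265 0.24201256] [ 0.05760956 -0.73420173  0.89769862]
```

```bash
for i in 1 2 3; do python3 -m pendant '[[[0,0,0,0,0,0,0],[0,0,0,0,0,0,0],[0,0,0,0,0,0,0],[0,0,0,0,0,0,0],[0,0,0,0,0,0,0]]]' >/dev/null; done; python3 - <<'E'
from h import *
for i in range(40):
    t=ctrl.get_obs()['time_s']; a=snap('side'); r=ang(a)
    if r[1]<170: print(round(t,3),*[round(float(x)) for x in r[:2]])
    if r[1]<170 and r[0]>40: break
E
```

```text
9.183 -47 108
9.233 -41 110
9.283 -35 113
9.333 -29 115
9.383 -23 114
9.433 -17 114
9.483 -12 114
9.533 -6 114
9.583 0 117
9.633 6 114
9.683 10 114
9.733 16 107
9.783 20 105
9.833 27 105
9.883 34 109
9.933 40 109
9.983 46 108
```

```bash
python3 -m pendant '[[[0,0,0,4,0,0,0],[0,0,0,4,0,0,0],[0,0,0,4,0,0,0],[0,0,0,4,0,0,0],[0,0,0,4,0,0,0]]]' >/dev/null
for i in 1 2 3 4 5; do python3 -m pendant '[[[0,0,0,0,0,0,0],[0,0,0,0,0,0,0],[0,0,0,0,0,0,0],[0,0,0,0,0,0,0],[0,0,0,0,0,0,0]]]' >/dev/null; done; python3 - <<'E'
from h import *
for i in range(40):
    t=ctrl.get_obs()['time_s']; a=snap('side'); r=ang(a)
    if r[1]<170: print(round(t,3),*[round(float(x)) for x in r[:2]])
    if r[1]<170 and r[0]>-24: break
o=ctrl.get_obs();print(o['time_s'],o['eef_pos'],o['wrist_force'])
E
```

```text
12.533 -50 114
12.583 -47 107
12.633 -43 108
12.683 -38 109
12.733 -35 111
12.783 -30 114
12.833 -27 112
12.883 -21 115
12.9333 [0.48753998 0.08712145 0.23800964] [-0.08846971 -0.81350989  0.35110692]
```

```bash
python3 -m pendant '[[[0,0,0,1,0,0,0],[0,0,0,8,0,0,0],[0,0,0,8,0,0,0],[0,0,0,8,0,0,0],[0,0,0,8,0,0,0]]]'; python3 - <<'E'
from h import *
for i in range(4):
    t=ctrl.get_obs()['time_s']; a=snap('side'); print(t,ang(a))
o=ctrl.get_obs();print(o['eef_pos'],o['wrist_force'])
cv2.imwrite('pics/stop.png',cv2.cvtColor(cv2.resize(a[155:255,180:310],None,fx=5,fy=5,interpolation=2),cv2.COLOR_RGB2BGR))
E
```

```text
time_s: 13.35
eef_pos: [0.4881, 0.0871, 0.2305]
eef_rot: [0.0, 1.0, 0.0, 0.001]
wrist_force: [-0.1, -0.5, 6.2]
opening: -0.005
grasp_force: 3.1
13.35 (np.float64(-5.0), np.float64(108.25), np.float64(231.0))
13.4 (np.float64(-5.0), np.float64(108.0), np.float64(230.75))
13.45 (np.float64(-5.0), np.float64(109.0), np.float64(231.0))
13.5 (np.float64(-5.0), np.float64(107.5), np.float64(231.0))
[0.48803947 0.08707962 0.2304978 ] [-0.16086976 -0.56507429  5.39197763]
```

View pics/stop.png

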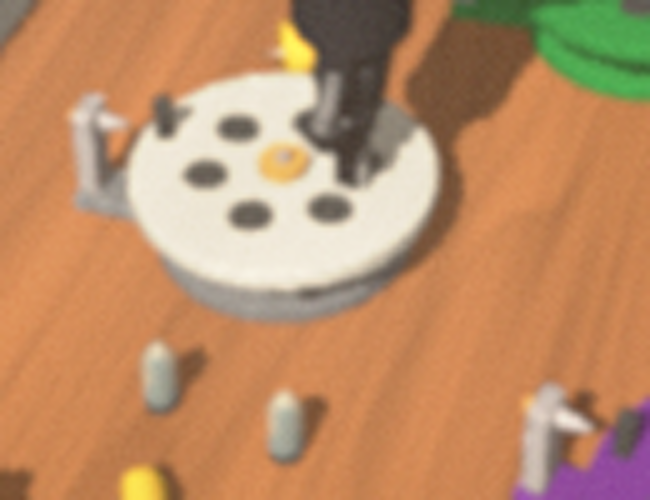

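The wheel is held with its post at crop (165,115) and the pointer tip at (125,122). I'll measure the pointer's and the post's bearings in the same picture.

```bash
python3 - <<'E'
from h import *
f=lambda x,y,z: ray('side',180+(x+.5)/5-.5,155+(y+.5)/5-.5,z)[:2]
tip=f(127,122,.068); post=f(163,100,.087); base=f(167,133,.057); hub=f(284,161,.068); up=f(92,98,.078)
d=lambda p,c:np.degrees(np.arctan2(*(p-c)[::-1]))
print(tip,post,base,hub,up)
for c in (C,hub): print([d(p,c).round(1) for p in (tip,post,base,up)], np.linalg.norm(post-c),np.linalg.norm(base-c),np.linalg.norm(tip-c))
print(d(ray('top',249,147,.068)[:2],C),d(ray('top',248.5,137,.078)[:2],C))
E
```

```text
[0.64136934 0.08891645] [0.61781186 0.08200477] [0.61796989 0.07916153] [0.53122615 0.09414697] [0.66720955 0.08421017]
[np.float64(1.8), np.float64(-2.4), np.float64(-4.3), np.float64(-0.6)] 0.08488385078249179 0.08520597965059547 0.10842318083890216
[np.float64(-2.7), np.float64(-8.0), np.float64(-9.8), np.float64(-4.2)] 0.08743293833292304 0.08802863809261308 0.11026731894162764
0.09238239026369409 0.40347772682175964
```

The post is about 4–5° (7 mm) short of the pointer. That's inside tolerance, but I'll drag it about 4 mm at the finger, clockwise in tool axes (world -y).

```bash
python3 -m pendant '[[[0,0,1,0,0,0,0],[0,0,2,0,0,0,0],[0,0,3,0,0,0,0],[0,0,4,0,0,0,0],[0,0,4,0,0,0,0]]]';python3 -m pendant '[[[0,0,0,0,0,0,0],[0,0,0,0,0,0,0],[0,0,0,0,0,0,0]]]'; python3 - <<'E'
from h import *
for i in range(2):
    a=snap('side'); print(ang(a))
cv2.imwrite('pics/stop2.png',cv2.cvtColor(cv2.resize(a[155:255,180:310],None,fx=5,fy=5,interpolation=2),cv2.COLOR_RGB2BGR))
E
```

```text
time_s: 13.97
eef_pos: [0.4882, 0.083, 0.2306]
eef_rot: [0.0, 1.0, 0.0, 0.001]
wrist_force: [-0.3, 0.0, 6.3]
opening: -0.001
grasp_force: 3.0
time_s: 14.22
eef_pos: [0.4881, 0.0831, 0.2306]
eef_rot: [-0.0, 1.0, 0.0, 0.001]
wrist_force: [-0.2, -1.0, 5.1]
opening: -0.002
grasp_force: 3.0
(np.float64(-1.0), np.float64(110.0), np.float64(231.0))
(np.float64(-1.0), np.float64(110.25), np.float64(230.75))
```

View pics/stop2.png

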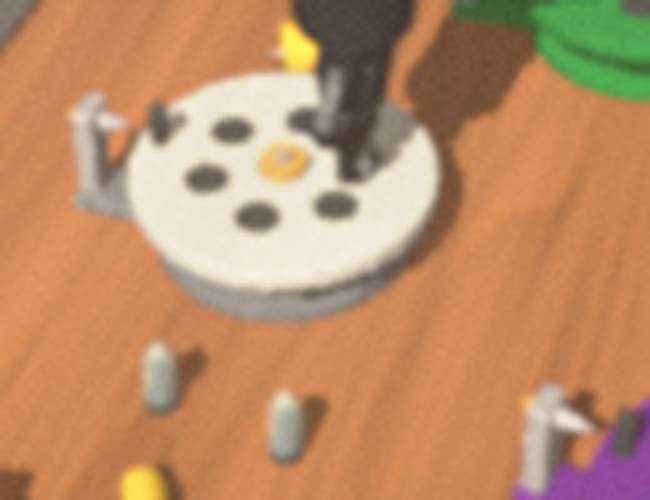

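The post, at crop (160,122), now sits in line with the pointer tip at (127,122). I'll lift straight up and check.

```bash
python3 -m pendant '[[[0,0,0,-3,0,0,0],[0,0,0,-8,0,0,0],[0,0,0,-10,0,0,0],[0,0,0,-10,0,0,0],[0,0,0,-10,0,0,0]]]'; python3 - <<'E'
from h import *
for i in range(6):
    a=snap('side'); print(ctrl.get_obs()['time_s'],ang(a))
E
```

```text
time_s: 14.73
eef_pos: [0.4873, 0.0831, 0.2399]
eef_rot: [-0.0, 1.0, 0.0, -0.0]
wrist_force: [0.4, 0.6, 1.0]
opening: -0.0
grasp_force: 0.0
14.7833 (np.float64(-1.0), np.float64(117.75), np.float64(231.25))
14.8333 (np.float64(-1.0), np.float64(118.75), np.float64(231.25))
14.8833 (np.float64(-1.0), np.float64(118.0), np.float64(231.25))
14.9333 (np.float64(-1.0), np.float64(117.5), np.float64(231.25))
14.9833 (np.float64(-1.0), np.float64(117.5), np.float64(231.25))
15.0333 (np.float64(-1.0), np.float64(118.0), np.float64(231.25))
```

At rest in line with the pointer. I'll draw back, check once more and hand in.

```bash
python3 -m pendant '[[[0,0,0,-20,0,0,0],[0,0,0,-50,0,0,0],[0,0,0,-80,0,0,0],[0,0,0,-90,0,0,0],[0,0,0,-90,0,0,0]]]'; python3 -m pendant '[[[0,0,0,0,0,0,0],[0,0,0,0,0,0,0],[0,0,0,0,0,0,0],[0,0,0,0,0,0,0],[0,0,0,0,0,0,0]]]'; python3 - <<'E'
from h import *
r=[ang(snap('side')) for _ in range(3)]; print(r)
if all(abs(x[0])<4 for x in r): print(ctrl.hand_in())
E
```

```text
time_s: 15.45
eef_pos: [0.4887, 0.0831, 0.3331]
eef_rot: [0.0, 1.0, 0.0, 0.003]
wrist_force: [1.1, 0.6, -0.0]
opening: 0.002
grasp_force: 0.0
time_s: 15.87
eef_pos: [0.4872, 0.0831, 0.3288]
eef_rot: [-0.0, 1.0, 0.0, -0.001]
wrist_force: [-0.0, 0.2, 0.1]
opening: -0.003
grasp_force: 0.0
[(np.float64(-1.0), np.float64(119.0), np.float64(232.75)), (np.float64(-1.0), np.float64(119.75), np.float64(232.75)), (np.float64(-1.0), np.float64(119.0), np.float64(232.75))]
the job is handed in; nothing more can be done
None
```

The flywheel was flicked counter-clockwise, ran freely past the pointer four times, and was braked and dragged into line; it stood still within about 1–3° (5 mm) of the pointer by camera, the arm was drawn back, and the job was handed in at about 16 s (no verdict was returned).

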